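# Third hand at the bench vice: clamp the block, hold the bracket to it

## Robot

A 6-joint arm with a two-finger parallel gripper is mounted at the origin on a cart in front of the work surface, level with it; the furniture and walls round the work are solid. World frame = base frame: x ahead of the robot, y to its left, z up, the work surface at z = 0. Lengths are in m, angles in rad, forces in N, time in s.
With the tool pointing down it reaches from about 0.4 to 0.825 m from the base axis. Payload 7 kg.
Tool frame: the origin (TCP) lies midway between the tips of the shut fingers; the grasp point (between the pads) lies 19 mm behind it; z points along the fingers, y is the line along which they close (so a half turn about z gives the same grasp; the last joint's range is limited). The gripper opens to 88 mm and grips with 3 to 60 N. Pads are 19 mm wide; open, the fingers measure 130 mm over their backs; the gripper's body (78 mm by 193 mm) begins 47 mm behind the grasp point.
Start: joints at [-0.867, 0.359, 0.012, 0, -1.224, -0.288], TCP at [0.273, -0.617, 0.227] pointing down, gripper open.
Joint ranges: [-3.07, 3.07], [-1.43, 2.12], [-1.02, 1.25], [-3.03, 1.67], [-3.05, -0], [-3.03, 3.03]. Speed limits (rad/s): [2.39, 2.39, 3.01, 3.14, 3.14, 3.14].

## Interface

Orientations are given as [roll, pitch, yaw] about the fixed x, y, z axes, in that order (R = Rz(yaw) Ry(pitch) Rx(roll)).
In Python, from station import telemetry, eyes, ticket, recognise, trace gives the robot as it stands. The module is installed in compiled form; this text tells all that it offers.
- The arm moves only by the tool servo_tool, never from a script. Its argument "series" is a list that holds one entry, the list of rows, each a list of 4 numbers: the shift along the tool's x, y, z in mm, then the turn about the tool's z in rad. In form: [[[x, y, z, roll], ...]]. A call has exactly 10 rows; each row shifts and turns the commanded pose from where the row before left it, along the tool's axes as they then stand; what a row does not reach is not made up. A row lasts 1/12 s, in which the tool goes at most 41.7 mm and 7.16 degrees, less where a joint would pass 70% of its speed; a pose out of reach is approached as far as the arm can. A call is refused whole if a number of a shift passes 41.7 or a number of a turn 0.125, either way. A call with a gripper value outside its range is refused whole. "claw" is the gripper's target within -1 to 1 (shut at 1, half-way at 0, fully open at -1), set as the call begins (left out, the last holds). The fingers move at their own pace and stop on an object; "grip_force" is the grip in N (left out, the last holds). Time passes only in rows, so rows that do not move let the fingers close, or fill a call up. It gives the time, the measured TCP pose, the force, the opening and the grip force at its end, in the units of the state.
- telemetry.get_state(): the state, without advancing time (a new reading comes with each control period).
- eyes.grab_frame(name): name is "side" or "top"; returns the picture (384x512x3 uint8, red, green, blue); there is no depth.
- eyes.calibration(name): a dict with "mtx" (3x3 intrinsics, pixels), "rvec" (rotation vector, rad) and "tvec" (3), from world to camera coordinates, as OpenCV has them. Camera axes: x right, y down, z forward; pixel columns grow to the right and rows downward; lengths in m; the calibration is good to about 2 mm. A picture is of the moment at which its call begins. calibration takes no time and is no camera call.
- ticket.job_done(): hands the job in; it is judged then, once.
Trained networks look in the newest picture that a camera, given by its name, has taken for a name from the list of things; names that differ only in an ending like _2 or _b are one class to them, and where a whole thing is asked for, a point or a joint stands for the part that bears it (a point fixed in the world has none). Each returns a list of dicts, best first, with "conf" (0 to 1); they miss things now and then, are a little off and sometimes report something else, mostly with a low value. They report only what shows in the picture. A call takes as long as a camera call. They do not tell look-alikes from the thing itself.
- recognise(camera, name): "position" ([x, y, z] in m, in world coordinates, good to about 4 mm: the middle of the surface that is visible of it).
- trace(camera, name): "mask" (384x512 bool, what is visible of it).
The state is a dict: "t": time; "q": joint angles; "qd": joint speeds; "joint_efforts": joint torques, N m; "eef_pos": TCP position; "ee_rot": TCP orientation; "force": force on the tool from outside, world axes, zero at the start; "moment": the same for the moment, N m; "width": finger opening in m; "gripper_force": force on a finger pad.
Only numpy, scipy, OpenCV 4.12 (cv2) and the standard library are available. Lean on these libraries where they do the work, as an engineer would, in place of code of your own. Each camera call takes 0.05 s, during which the arm holds its last target. There are 200 camera calls.

## Task

Be my third hand while I put the screws in: tighten the vice firmly on the aluminium block that stands loose between its jaws by turning the ribbed handle clockwise (seen from the handle's end), then pick up the slotted angle bracket and set it on the ledge of the block, its slots centred over the two tapped holes and its back flat against the block's front face. Press it against that face with a steady push of about 12 N and finish like that: keep gripping and pushing, do not let go. Leave the small glass dish, the glass beaker and the white bottle where they stand.

Things in the scene. Friction and masses are not known exactly. Their poses are not given: they have to be found in the camera images.
- vise_handle (a point): middle of the vice's ribbed handle, a level round bar 98 mm long, 28 mm thick, axis 34 mm above the worktop. The black vice (79 x 247 x 52 mm, bolted down) lies aslant: handle near the robot at its right, jaws further off at the left. Frame of the vice: y along the handle towards the jaws (jaws 135 to 180 mm from here), x to the robot's far right, z up. The 52 mm high vice body begins 59 mm to +y
- vise_spindle (a joint): turn of the handle, rad. Clockwise seen from the handle's end (looking along +y of vise_handle) it gets smaller and drives the moving jaw to the fixed jaw, 6.5 mm per rad; it starts 0.35 to 0.85 rad short of clamping. It turns stiffly (about 0.2 N m), stays where it is left, has no end stops, and may be turned in several short strokes
- vise_jaw: the moving jaw: 58 mm wide, its top 47 mm above the worktop; origin at the vice's own origin, shifted by the jaw's travel
- jaw_face (a point): middle of the moving jaw's gripping face (looks to +y of the vice), 35 mm above the worktop
- fixed_jaw_face (a point): middle of the fixed jaw's gripping face (looks to -y of the vice), 35 mm above the worktop; axes as vise_handle. With the block clamped the two faces are 26 mm apart
- block: T-shaped aluminium block, 0.2 kg, loose at first: a shank 26 mm wide, 60 long, 36 high lies on the vice's rails between the jaws; at its near end, in front of the jaws, a flange 36 wide, 54 high, 14 thick. Origin under the shank where it meets the flange, 20 mm above the worktop; x along the shank, away from the face, z up. Pushed along x it may slip up to 4 mm until the flange meets the jaws
- block_seat (a point): middle of the inner corner between the block's front face and its ledge; axes as the block (the face looks to -x, towards the robot and left). The face is 36 mm wide and rises 42 mm above this point; the ledge is 36 mm wide, stands out 8 mm, its top 24 mm above the worktop. Two tapped holes in the face, 10 mm either side of the middle
- bracket_grip (a point): grasp point: mid-thickness of the bracket's upright leg, 32 mm above its underside. Aluminium angle bracket, 65 g, 48 mm wide along its y; upright leg 50 mm high, 6 thick, with two slots; foot 6 thick, 30 long, to its -x. It stands on its foot on the worktop, right of the vice. Grip the side edges, across the 48 mm width: it is wider than the flange, so the fingers pass beside the block
- bracket_heel (a point): middle of the bottom edge of the bracket's flat back face, the one pressed on the block; x points out of that face (away from the foot), y along the width, z up. It must come to lie on block_seat
- block_flange: the block's flange alone (part of the block, same origin and axes): its front face takes the push; the ledge belongs to the block
- screw_dish: shallow glass dish with metal pieces, 72 mm across and 13 mm high, left of the vice; leave it alone
- beaker: small glass beaker, 44 mm across and 42 mm high, behind the bracket; leave it alone
- glue_bottle: white squeeze bottle with a nozzle, 45 mm across and 136 mm high, at the left, behind the dish; leave it alone
Not all that is in view belongs to the job. What is shaped like the part that bears bracket_grip but purple or turquoise is not meant. What is shaped like the block but turquoise is not meant.

How it is judged:
By the outcome, as a careful person would: the job done as asked, in the order asked, and still so for the second after the job is handed in, while the arm keeps its last pose, push and grip.
It also fails if it takes over 59 s, if anything falls off the work surface, if the arm or the gripper's body presses on something with over 40 N, if the wrist force passes 120 N, or if a joint passes its speed limit or range.

## Working session

There is one attempt and no reset: what is moved stays moved. The work goes in short steps, Python scripts to look and compute and a tool call to move; the robot and the scene stay as the last step left them, time stands still between calls to the robot, and variables do not carry over. Pictures are saved under pics/ and viewed, at most 10 in all, crops included, and the job is handed in when it is done.

Besides the shell and the picture viewer there is one more tool, called after "Call:" as name(argument=value, ...), one argument or row to a line, values as JSON. servo_tool: Moves the arm, as the interface text tells. Its arguments: {"type":"object","properties":{"series":{"type":"array"},"claw":{"type":"number"},"grip_force":{"type":"number"}},"required":["series"]}

```bash
mkdir -p pics; python3 - <<'E'
from station import telemetry, eyes, recognise
import cv2, numpy as np
s=telemetry.get_state(); print(s['t'],s['eef_pos'],s['ee_rot'],s['force'],s['width'])
for c in ['top','side']:
    im=eyes.grab_frame(c); cv2.imwrite(f'pics/{c}0.png',im[:,:,::-1])
    k=eyes.calibration(c); R=cv2.Rodrigues(np.array(k['rvec']))[0]; print(c,np.array(k['mtx']).round(1).tolist(),(-R.T@np.array(k['tvec']).ravel()).round(3))
    for n in ['vise_handle','block_seat','bracket_grip','bracket_heel','jaw_face','fixed_jaw_face','block_flange','beaker','glue_bottle','screw_dish']:
        print(n,[(np.round(d['position'],3).tolist(),round(d['conf'],2)) for d in recognise(c,n)[:3]])
E
```

```text
0.0 [ 0.2724417  -0.6170467   0.22564748] [ 3.13998551e+00 -1.25173653e-04 -2.72586679e+00] [ 0.61864361 -0.29785212 -0.11590901] 0.08744234705232815
top [[363.7, 0.0, 259.9], [0.0, 363.7, 192.9], [0.0, 0.0, 1.0]] [0.423 0.047 1.319]
vise_handle [([0.474, 0.08, 0.045], 0.93)]
block_seat [([0.461, 0.435, 0.031], 0.87), ([0.486, 0.156, 0.052], 0.5)]
bracket_grip [([0.441, -0.32, 0.009], 0.57), ([0.469, -0.22, 0.001], 0.54)]
bracket_heel [([0.442, -0.316, 0.003], 0.69), ([0.521, -0.37, 0.006], 0.63), ([0.472, -0.22, 0.007], 0.51)]
jaw_face [([0.477, 0.08, 0.045], 0.73), ([0.494, 0.118, 0.046], 0.45)]
fixed_jaw_face [([0.474, 0.08, 0.048], 0.79)]
block_flange [([0.468, 0.165, 0.07], 0.46), ([0.493, 0.12, 0.04], 0.3)]
beaker [([0.613, -0.349, 0.017], 0.7)]
glue_bottle [([0.603, 0.447, 0.077], 0.63)]
screw_dish [([0.461, 0.326, 0.004], 0.64)]
side [[371.1, 0.0, 250.8], [0.0, 371.1, 188.4], [0.0, 0.0, 1.0]] [ 0.566 -1.021  0.525]
vise_handle [([0.482, 0.053, 0.037], 0.82)]
block_seat [([0.488, 0.149, 0.053], 0.68), ([0.464, 0.41, 0.022], 0.56)]
bracket_grip [([0.443, -0.334, 0.021], 0.89), ([0.478, -0.231, 0.014], 0.71), ([0.451, -0.031, 0.044], 0.3)]
bracket_heel [([0.443, -0.331, 0.019], 0.96), ([0.522, -0.383, 0.012], 0.77), ([0.476, -0.236, 0.007], 0.66)]
jaw_face [([0.487, 0.144, 0.051], 0.56)]
fixed_jaw_face [([0.477, 0.054, 0.035], 0.97)]
block_flange [([0.466, 0.411, 0.018], 0.42), ([0.461, 0.147, 0.057], 0.39)]
beaker []
glue_bottle [([0.607, 0.442, 0.049], 0.66), ([0.484, 0.146, 0.054], 0.46)]
screw_dish [([0.463, 0.338, 0.003], 0.43)]
```

```bash
python3 - <<'E'
import cv2
a=cv2.imread('pics/top0.png'); b=cv2.imread('pics/side0.png')
cv2.imwrite('pics/top0b.png',cv2.resize(a,(800,600),interpolation=cv2.INTER_CUBIC)); 
cv2.imwrite('pics/side0b.png',cv2.resize(b,(800,600),interpolation=cv2.INTER_CUBIC))
E
```

```text
(no output)
```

View pics/top0b.png

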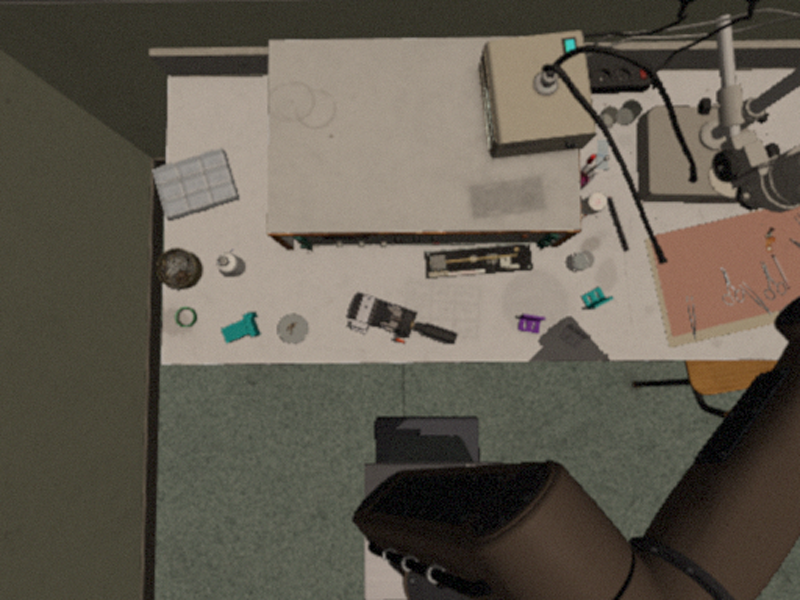

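View pics/side0b.png

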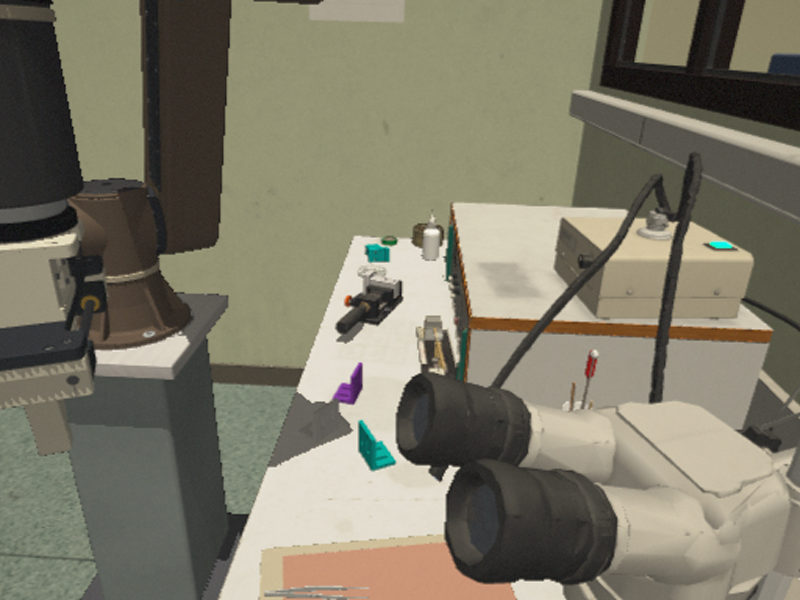

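The top view shows the vice (380–455, 295–340), the purple (530,323) and turquoise (597,298) decoys, and something grey near (572,335). The side view shows the vice at (370,305). I'll zoom in on the grey thing and the vice.

```bash
python3 - <<'E'
import cv2,numpy as np
a=cv2.imread('pics/top0.png'); b=cv2.imread('pics/side0.png')
def c(im,x,y,w,h,g=1.0): 
    o=cv2.resize(im[y:y+h,x:x+w],(400,300),interpolation=cv2.INTER_CUBIC); return np.clip(255*(o/255.)**g,0,255).astype(np.uint8)
m=np.vstack([np.hstack([c(a,325,180,80,60,.6),c(b,165,235,100,75,.6)]),np.hstack([c(a,215,175,88,66,.6),c(b,205,160,64,64,.6)])])
cv2.imwrite('pics/z0.png',m)
E
```

```text
(no output)
```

View pics/z0.png

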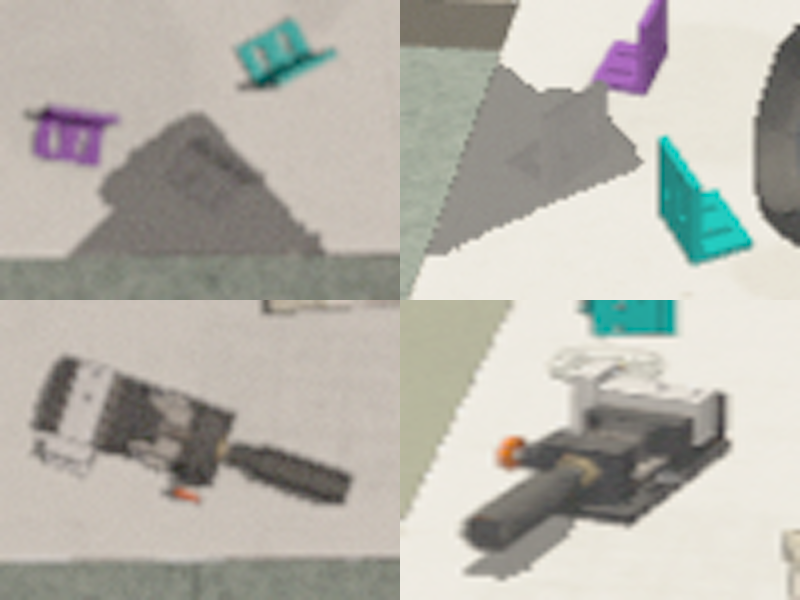

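The crop shows the real bracket standing in the arm's shadow, with its leg running from crop (190,140) to (262,180). In the vice crop, the handle runs from neck (232,453) to end (347,490), and the block's pale flange is near (62,458). Next I'll convert these to world positions.

```bash
cat > h.py <<'E'
import cv2,numpy as np
from station import eyes,telemetry,recognise,trace
def cal(c):
    k=eyes.calibration(c); return np.array(k['mtx']),cv2.Rodrigues(np.array(k['rvec']))[0],np.array(k['tvec']).ravel()
def ray(c,u,v,z):
    K,R,t=cal(c); d=R.T@np.linalg.inv(K)@[u,v,1]; o=-R.T@t; return o+d*(z-o[2])/d[2]
def proj(c,P):
    K,R,t=cal(c); p=(R@np.atleast_2d(P).T).T+t; p=p@K.T; return p[:,:2]/p[:,2:]
E
python3 - <<'E'
from h import *
t=lambda x,y:(215+x*.22,175+(y-300)*.22)
for n,p,z in [('neck',(232,453),.034),('end',(347,490),.034),('mid',(290,471),.034),('flange',(62,458),.07),('jawL',(40,395),.047),('silvertop',(75,362),.05),('silverR',(110,372),.05),('silverbot',(95,470),.06)]:
    print(n,ray('top',*t(*p),z).round(4))
b=lambda x,y:(325+x*.2,180+y*.2)
for p,z in [((190,140),.05),((262,180),.05),((175,190),.006),((225,210),.006)]: print('br',ray('top',*b(*p),z).round(4))
E
```

```text
neck [0.4634 0.0372 0.034 ]
end [ 0.4339 -0.0516  0.034 ]
mid [ 0.449  -0.0076  0.034 ]
flange [0.4597 0.1659 0.07  ]
jawL [0.5091 0.185  0.047 ]
silvertop [0.5341 0.1576 0.05  ]
silverR [0.5261 0.1306 0.05  ]
silverbot [0.4506 0.1418 0.06  ]
br [ 0.4621 -0.2999  0.05  ]
br [ 0.4339 -0.3489  0.05  ]
br [ 0.4276 -0.3001  0.006 ]
br [ 0.413  -0.3355  0.006 ]
```

Call:
servo_tool(
  series=[
    [[0,0,0,0.122],[0,0,0,0.122],[0,0,0,0.122],[0,0,0,0.122],[0,0,0,0.122],[0,0,0,0.122],[1.3,40,0,0],[1.3,40,0,0],[1.3,40,0,0],[1.3,40,0,0]],
  ],
  claw=1,
  grip_force=20,
)

```text
t: 1.93
eef_pos: [0.3174, -0.4624, 0.2263]
ee_rot: [3.142, -0.0, 2.825]
force: [1.1, 0.9, 1.5]
width: 0.0266
gripper_force: 0.0
```

Call:
servo_tool(
  series=[
    [[1.3,40,0,0],[1.3,40,0,0],[1.3,40,0,0],[1.3,40,0,0],[1.3,40,0,0],[1.3,40,0,0],[1.3,40,0,0],[1.3,40,0,0],[1.3,30,0,0],[0,0,0,0]],
  ],
)

```text
t: 2.77
eef_pos: [0.4166, -0.1237, 0.2272]
ee_rot: [3.14, 0.002, 2.829]
force: [-0.9, -0.7, -0.7]
width: 0.0004
gripper_force: 0.0
```

```bash
python3 - <<'E'
from h import *
ims={c:eyes.grab_frame(c)[:,:,::-1] for c in ['top','side']}
for c in ims: cv2.imwrite(f'pics/{c}1.png',ims[c])
def c(im,x,y,w,h): return cv2.resize(im[y:y+h,x:x+w],(400,300),interpolation=cv2.INTER_CUBIC)
a,b=ims['top'],ims['side']
cv2.imwrite('pics/z1.png',np.vstack([np.hstack([c(a,330,185,80,60),c(b,160,240,80,60)]),np.hstack([c(a,215,175,80,60),c(b,210,165,60,45)])]))
for k in ['top','side']:print(k,[(np.round(d['position'],3).tolist(),round(d['conf'],2)) for d in recognise(k,'bracket_grip')])
E
```

```text
top []
side [([0.441, -0.331, 0.024], 0.87), ([0.476, -0.232, 0.013], 0.84), ([0.523, -0.385, 0.01], 0.71)]
```

View pics/z1.png

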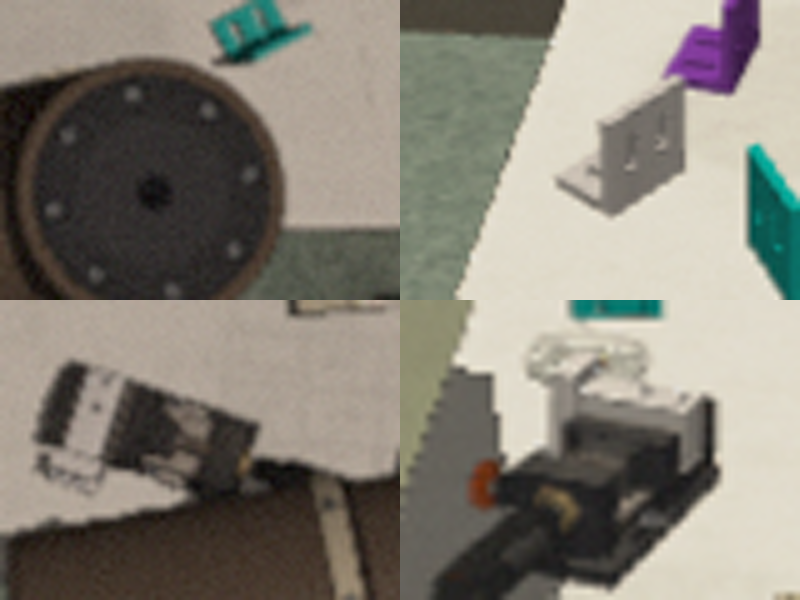

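The side crop shows the grey bracket clearly. Its back-face bottom corners are at crop (612,213) and (683,172), and the top corners at (602,125) and (685,80). I'll get its pose from these corners.

```bash
python3 - <<'E'
from h import *
from scipy.optimize import least_squares
s=lambda x,y:(160+(x-400)*.2,240+y*.2)
px=np.array([s(612,213),s(683,172),s(602,125),s(685,82)])
def P(v):
    x,y,a=v; bx=np.array([np.cos(a),np.sin(a),0]); by=np.array([-np.sin(a),np.cos(a),0]); o=np.array([x,y,0])
    return np.array([o-by*.024,o+by*.024,o-by*.024+[0,0,.05],o+by*.024+[0,0,.05]])
r=least_squares(lambda v:(proj('side',P(v))-px).ravel(),[.45,-.325,-.5]);print('heel',r.x,np.degrees(r.x[2]),r.fun.round(2))
bx=np.array([np.cos(r.x[2]),np.sin(r.x[2])]);print('grip',r.x[:2]-.003*bx)
# silver strip of fixed jaw, top view
t=lambda x,y:(215+x*.2,175+(y-300)*.2)
# vice: fit yaw/handle mid using old top corners: body outline corners (near-handle edge of body, far end) at z=.052/.034
t0=lambda x,y:(215+x*.22,175+(y-300)*.22)
for p,z in [((232,453),.034),((347,490),.034)]: pass
for n,p,z in [('bodyTR',t(260,425),.052),('bodyBR',t(243,490),.052),('farTop',t(72,360),.047),('farBot',t(37,440),.047),('silvTL',t(92,368),.047),('silvTR',t(127,377),.047)]: print(n,ray('top',*p,z).round(4))
E
```

```text
heel [ 0.45174983 -0.33373695 -0.67843714] -38.87158450561743 [-0.96  0.95  0.55 -0.31  0.46 -0.22 -0.04 -0.55]
grip [ 0.44941417 -0.33185422]
bodyTR [0.493  0.0337 0.052 ]
bodyBR [0.4478 0.046  0.052 ]
farTop [0.5403 0.1652 0.047 ]
farBot [0.4842 0.1899 0.047 ]
silvTL [0.5345 0.1512 0.047 ]
silvTR [0.5279 0.1266 0.047 ]
```

Call:
servo_tool(
  series=[
    [[4,40,0,0],[4,40,0,0],[5,41,0,0],[0,0,40,0.026],[0,0,40,0],[0,0,40,0],[0,0,40,0],[0,0,9,0],[0,0,0,0],[0,0,0,0]],
  ],
)

```text
t: 3.8
eef_pos: [0.4404, -0.0096, 0.0574]
ee_rot: [-3.14, -0.001, 2.798]
force: [0.4, -0.0, 0.8]
width: 0.0005
gripper_force: 0.0
```

Call:
servo_tool(
  series=[
    [[0,0,3,0],[0,0,3,0],[0,0,2,0],[0,0,1,0],[0,0,1,0],[0,0,1,0],[0,0,0,0],[0,0,0,0],[0,0,0,0],[0,0,0,0]],
  ],
)

```text
t: 4.63
eef_pos: [0.4409, -0.0084, 0.0479]
ee_rot: [3.141, 0.001, 2.8]
force: [-4.1, -0.8, 15.0]
width: 0.0007
gripper_force: 7.8
```

Call:
servo_tool(
  series=[
    [[0,0,1,0],[0,0,1,0],[-1.5,0,0,0],[-1.5,0,0,0],[-1.5,0,0,0],[-1.5,0,0,0],[0,0,0,0],[0,0,0,0],[0,0,0,0],[0,0,0,0]],
  ],
)

```text
t: 5.47
eef_pos: [0.4463, -0.0103, 0.0473]
ee_rot: [3.141, 0.001, 2.801]
force: [-13.5, 2.9, 39.6]
width: 0.0007
gripper_force: 19.6
```

Call:
servo_tool(
  series=[
    [[-1,0,0,0],[-1,0,0,0],[-1,0,0,0],[-1,0,0,0],[-1,0,0,0],[-1,0,0,0],[-1,0,0,0],[-1,0,0,0],[0,0,0,0],[0,0,0,0]],
  ],
)

```text
t: 6.3
eef_pos: [0.4516, -0.0124, 0.047]
ee_rot: [-3.142, -0.002, 2.8]
force: [-25.3, 14.8, 48.9]
width: 0.0001
gripper_force: 24.1
```

```bash
python3 - <<'E'
from h import *
b=eyes.grab_frame('side')[:,:,::-1]; cv2.imwrite('pics/side2.png',b)
a=cv2.imread('pics/side1.png')
c=lambda im:cv2.resize(im[165:210,205:265],(400,300),interpolation=cv2.INTER_CUBIC)
cv2.imwrite('pics/z2.png',np.hstack([c(a),c(b)]))
E
```

```text
(no output)
```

View pics/z2.png

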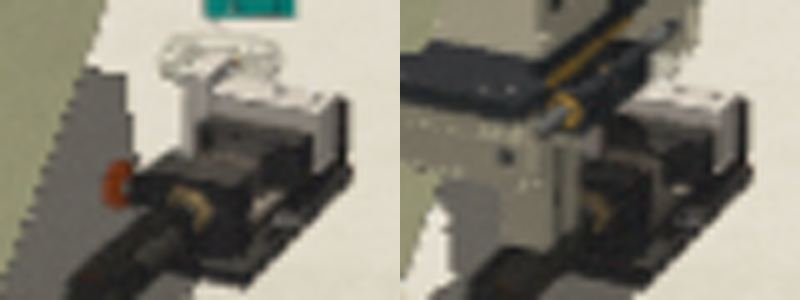

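Call:
servo_tool(
  series=[
    [[-1,0,0,0],[-1,0,0,0],[-1,0,0,0],[0,0,0,0],[0,0,0,0],[0,0,0,0],[0,0,0,0],[0,0,0,0],[0,0,0,0],[0,0,0,0]],
  ],
)

```text
t: 7.18
eef_pos: [0.4522, -0.0128, 0.0468]
ee_rot: [-3.141, -0.006, 2.799]
force: [-35.6, 25.4, 57.2]
width: -0.0001
gripper_force: 28.4
```

Call:
servo_tool(
  series=[
    [[1,0,-2,0],[1,0,-2,0],[1,0,-10,0],[0,0,-30,0],[0,0,-40,0],[0,0,-40,0],[0,0,-20,0],[0,0,0,0],[0,0,0,0],[0,0,0,0]],
  ],
  claw=-1,
)

```text
t: 8.02
eef_pos: [0.4532, -0.0132, 0.1882]
ee_rot: [3.141, -0.0, 2.799]
force: [-0.1, 0.8, -0.0]
width: 0.0616
gripper_force: 0.0
```

```bash
python3 - <<'E'
from h import *
ims={c:eyes.grab_frame(c)[:,:,::-1] for c in ['top','side']}
for c in ims: cv2.imwrite(f'pics/{c}3.png',ims[c])
def c(im,x,y,w,h): return cv2.resize(im[y:y+h,x:x+w],(400,300),interpolation=cv2.INTER_CUBIC)
a,b=ims['top'],ims['side']
cv2.imwrite('pics/z3.png',np.vstack([np.hstack([c(a,345,190,40,30),c(b,180,250,52,39)]),np.hstack([c(a,215,175,80,60),c(b,205,165,60,45)])]))
E
```

```text
(no output)
```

View pics/z3.png

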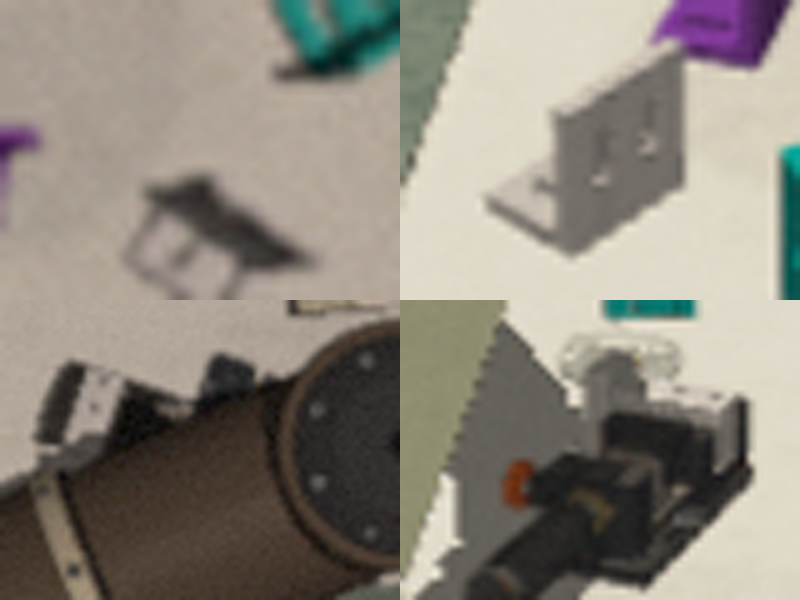

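The jaw now sits against the block. The bracket's outline shows in both upper crops, so I'll fit its pose from both views.

```bash
python3 - <<'E'
from h import *
from scipy.optimize import least_squares,minimize
# silhouette fit: union of leg+foot boxes vs grey/dark pixels is fuzzy; use corners, both views
s=lambda x,y:(180+(x-400)*.13,250+y*.13); t=lambda x,y:(345+x*.1,190+y*.1)
obs=[('side',(0,-.024,0),s(572,257)),('side',(0,.024,0),s(684,187)),('side',(0,.024,.05),s(685,48)),('side',(-.036,-.024,.0),s(487,208)),
('top',(0,-.024,.05),t(312,265)),('top',(0,.024,.05),t(208,180)),('top',(-.006,.024,.006),t(152,205)),('top',(-.036,.024,.006),t(125,260))]
for L in (.030,.036):
  def f(v,full=False):
    a=v[2]; c,sn=np.cos(a),np.sin(a); r=[]
    for cam,p,px in obs:
        x=-L if p[0]==-.036 else p[0]
        r.append(proj(cam,[v[0]+c*x-sn*p[1],v[1]+sn*x+c*p[1],p[2]])[0]-np.array(px))
    return np.array(r).ravel()
  r=least_squares(f,[.45,-.33,-.6],loss='soft_l1',f_scale=.7); print(L,r.x,np.degrees(r.x[2]),r.cost,f(r.x).reshape(-1,2).round(1).tolist())
E
```

```text
0.03 [ 0.44961774 -0.32909042 -0.61444332] -35.205008769218004 5.70755470497032 [[-1.0, -0.9], [-0.9, -1.7], [-1.2, -1.8], [0.7, 0.1], [1.1, -1.1], [-0.0, -0.4], [1.2, -1.1], [0.2, -1.1]]
0.036 [ 0.45166845 -0.33066189 -0.5973172 ] -34.22375434542863 5.035825441817277 [[-0.1, -0.4], [-0.2, -1.4], [-0.6, -1.5], [-0.5, -0.3], [1.6, -1.7], [0.3, -0.9], [1.6, -1.6], [-0.2, -0.1]]
```

Call:
servo_tool(
  series=[
    [[-12.8,-37.4,0,0],[-12.8,-37.4,0,0],[-12.8,-37.4,8,0],[-12.8,-37.4,8,0],[-12.8,-37.4,8,0],[-12.8,-37.4,8,0],[-12.8,-37.4,8,0],[-12.8,-37.4,8,0],[0,0,10,0.12],[0,0,10,0.12]],
  ],
  claw=-0.6,
)

```text
t: 8.95
eef_pos: [0.4482, -0.3315, 0.1181]
ee_rot: [-3.141, -0.003, 2.551]
force: [0.0, 0.8, -0.5]
width: 0.0699
gripper_force: 0.0
```

Call:
servo_tool(
  series=[
    [[0,0,10,0.03],[0,0,10,0],[0,0,0,0],[0,0,0,0],[0,0,0,0],[0,0,0,0],[0,0,0,0],[0,0,0,0],[0,0,0,0],[0,0,0,0]],
  ],
)

```text
t: 9.78
eef_pos: [0.4498, -0.3293, 0.1009]
ee_rot: [3.141, 0.001, 2.53]
force: [0.1, 0.8, -0.1]
width: 0.0702
gripper_force: 0.0
```

```bash
python3 - <<'E'
from h import *
ims={c:eyes.grab_frame(c)[:,:,::-1] for c in ['top','side']}
for c in ims: cv2.imwrite(f'pics/{c}4.png',ims[c])
def c(im,x,y,w,h): return cv2.resize(im[y:y+h,x:x+w],(400,300),interpolation=cv2.INTER_CUBIC)
a,b=ims['top'],ims['side']
cv2.imwrite('pics/z4.png',np.vstack([np.hstack([c(b,150,200,120,90),c(b,180,250,52,39)]),np.hstack([c(a,215,175,60,45),c(b,215,165,60,45)])]))
s=telemetry.get_state();print(s['t'],s['eef_pos'],s['ee_rot'])
E
```

```text
9.8833 [ 0.44973852 -0.32936609  0.10071827] [3.14148430e+00 2.86319467e-04 2.52947901e+00]
```

View pics/z4.png

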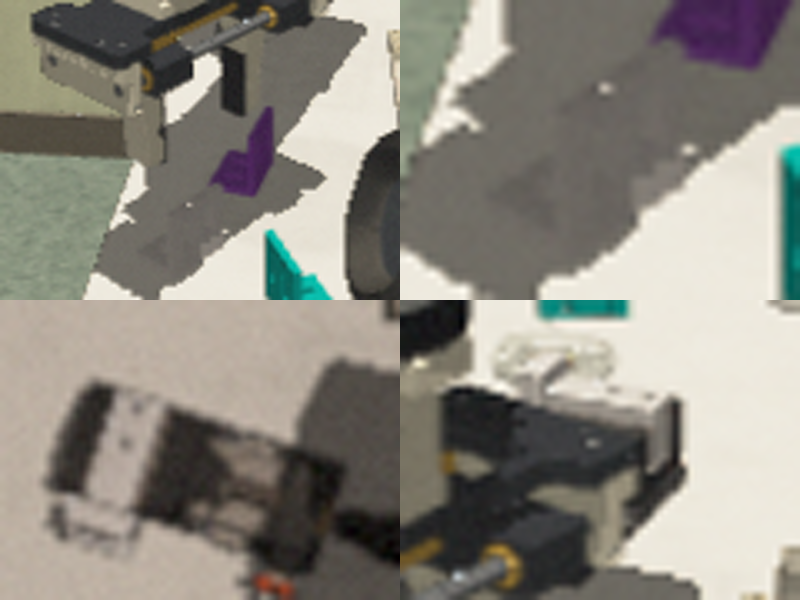

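The tips (crop 148,162 and 235,113) straddle the shadowed bracket. The top view shows the silver block clamped between the jaws, with its flange at about (95,525). Next I'll go down and grip.

Call:
servo_tool(
  series=[
    [[0,0,25,0],[0,0,15,0],[0,0,12,0],[0,0,10,0],[0,0,10,0],[0,0,8,0],[0,0,7,0],[0,0,0,0],[0,0,0,0],[0,0,0,0]],
  ],
)

```text
t: 10.72
eef_pos: [0.4501, -0.3295, 0.014]
ee_rot: [3.141, 0.001, 2.53]
force: [0.3, 0.5, 0.4]
width: 0.0701
gripper_force: 0.0
```

Call:
servo_tool(
  series=[
    [[0,0,0,0],[0,0,0,0],[0,0,0,0],[0,0,0,0],[0,0,0,0],[0,0,0,0],[0,0,0,0],[0,0,0,0],[0,0,0,0],[0,0,0,0]],
  ],
  claw=1,
  grip_force=30,
)

```text
t: 11.55
eef_pos: [0.4498, -0.3295, 0.0138]
ee_rot: [3.142, 0.0, 2.529]
force: [-1.2, 2.0, 5.9]
width: 0.0478
gripper_force: 30.0
```

Call:
servo_tool(
  series=[
    [[0,0,-5,0],[0,0,-15,0],[0,0,-30,0],[0,0,-35,0],[0,0,-30,0],[0,0,0,0],[0,0,0,0],[0,0,0,0],[0,0,0,0],[0,0,0,0]],
  ],
)

```text
t: 12.38
eef_pos: [0.4488, -0.329, 0.1271]
ee_rot: [-3.141, -0.003, 2.529]
force: [0.1, 0.7, -1.1]
width: 0.0474
gripper_force: 30.0
```

```bash
python3 - <<'E'
from h import *
ims={c:eyes.grab_frame(c)[:,:,::-1] for c in ['top','side']}
for c in ims: cv2.imwrite(f'pics/{c}5.png',ims[c])
def c(im,x,y,w,h,st=False):
    o=cv2.resize(im[y:y+h,x:x+w],(400,300),interpolation=cv2.INTER_CUBIC)
    if st: o=cv2.createCLAHE(3,(2,2)).apply(cv2.cvtColor(o,cv2.COLOR_BGR2GRAY)); o=cv2.cvtColor(o,cv2.COLOR_GRAY2BGR)
    return o
a,b=ims['top'],ims['side']
p=proj('side',telemetry.get_state()['eef_pos'])[0].astype(int);print(p)
cv2.imwrite('pics/z5.png',np.vstack([np.hstack([c(b,p[0]-40,p[1]-40,80,60),c(cv2.imread('pics/side3.png'),220,165,40,30,True)]),np.hstack([c(a,217,188,40,30,True),c(cv2.imread('pics/top0.png'),217,188,40,30,True)])]))
s=telemetry.get_state();print(s['t'],s['eef_pos'],s['ee_rot'],s['force'],s['width'])
E
```

```text
[207 228]
12.4833 [ 0.44910402 -0.32919105  0.1274264 ] [-3.14095052e+00 -2.06673807e-03  2.52933018e+00] [-0.00621995  0.31128069 -0.51057356] 0.04708020507650526
```

View pics/z5.png

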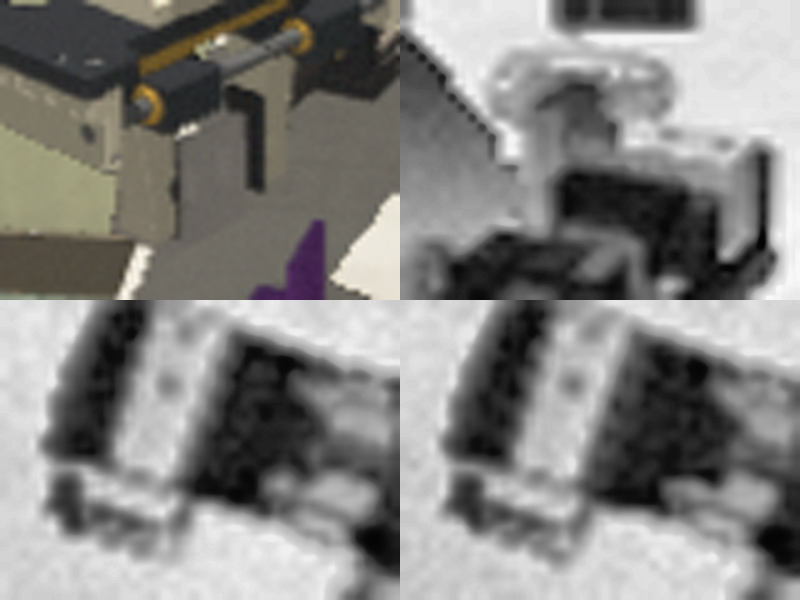

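The bracket is held square in the hand. In the top crop the block's shank is the white strip, with edges about x=132 and 207 at row 400. The flange junction is around (140,473) and the ledge edge around (121,537). I'll fit the strip edges at subpixel level.

```bash
python3 - <<'E'
from h import *
im=np.mean([cv2.cvtColor(cv2.imread(f'pics/top{i}.png'),cv2.COLOR_BGR2GRAY).astype(float) for i in (4,5)],0)
L=[];Rr=[]
for v in range(190,204):
    row=im[v,217:250]; c=217+17.0-(v-198)*.31
    def cross(lo,hi,sgn):
        u=np.arange(lo,hi,.05); g=np.interp(u,np.arange(512),im[v]); 
        return u[np.argmax(sgn*np.gradient(cv2.GaussianBlur(g[None],(0,0),8)[0]))]
    L.append(ray('top',cross(c-6,c-1.5,1)+0,v,.056)[:2]); Rr.append(ray('top',cross(c+1.5,c+6,-1),v,.056)[:2])
for n,p in (('L',L),('R',Rr)):
    p=np.array(p); k=np.polyfit(p[:,0],p[:,1],1); print(n,k,np.degrees(np.arctan(k[0])),np.abs(np.polyval(k,p[:,0])-p[:,1]).max(),np.polyval(k,.47),np.polyval(k,.52))
q=lambda x,y:(217+x*.1,188+(y-300)*.1)
print('front',ray('top',*q(133,512),.066),'ledge',ray('top',*q(123,537),.024),'junct',ray('top',*q(146,473),.056))
for n in ('block_flange','block_seat','block'): print(n,[(np.round(d['position'],3).tolist(),round(d['conf'],2)) for d in recognise('side',n)[:2]],[(np.round(d['position'],3).tolist(),round(d['conf'],2)) for d in recognise('top',n)[:2]])
E
```

```text
L [-0.32781136  0.33057811] -18.14973144390525 0.000772409370627225 0.17650677176685398 0.16011620381748956
R [-0.33547061  0.30559818] -18.54508919737599 0.0022743821414466237 0.14792699169673448 0.13115346130253341
front [0.46169099 0.16057479 0.066     ] ledge [0.45412055 0.16795722 0.024     ] junct [0.47550189 0.156918   0.056     ]
block_flange [([0.466, 0.407, 0.022], 0.61)] [([0.469, 0.16, 0.067], 0.47)]
block_seat [([0.458, 0.408, 0.023], 0.63), ([0.529, 0.141, 0.05], 0.62)] [([0.461, 0.437, 0.028], 0.85), ([0.487, 0.156, 0.054], 0.46)]
block [([0.466, 0.409, 0.02], 0.55), ([0.524, 0.135, 0.048], 0.43)] [([0.489, 0.157, 0.058], 0.72), ([0.457, 0.431, 0.028], 0.72)]
```

Call:
servo_tool(
  series=[
    [[0,0,0,-0.1],[0,0,0,-0.1],[0,0,0,-0.093],[13.5,36.4,0,0],[13.5,36.4,0,0],[13.5,36.4,0,0],[13.5,36.4,0,0],[13.5,36.4,0,0],[13.5,36.4,0,0],[13.5,36.4,0,0]],
  ],
)

```text
t: 13.62
eef_pos: [0.4395, -0.0561, 0.1288]
ee_rot: [3.141, 0.001, 2.822]
force: [1.8, 0.1, -1.6]
width: 0.0475
gripper_force: 30.0
```

Call:
servo_tool(
  series=[
    [[13.5,36.4,0,0],[13.5,36.4,0,0],[13.5,36.4,0,0],[13.5,36.4,0,0],[13.5,36.4,0,0],[13.5,36.4,0,0],[0,0,0,0],[0,0,0,0],[0,0,0,0],[0,0,0,0]],
  ],
)

```text
t: 14.45
eef_pos: [0.4313, 0.1742, 0.1285]
ee_rot: [-3.141, -0.0, 2.822]
force: [-0.4, 0.0, -1.1]
width: 0.0478
gripper_force: 30.0
```

Call:
servo_tool(
  series=[
    [[0,0,25,0],[0,0,20,0],[0,0,15,0],[0,0,12,0],[0,0,8,0],[0,0,3.5,0],[0,0,0,0],[0,0,0,0],[0,0,0,0],[0,0,0,0]],
  ],
)

```text
t: 15.28
eef_pos: [0.4319, 0.1753, 0.0458]
ee_rot: [3.14, 0.001, 2.822]
force: [-0.2, 0.1, -0.1]
width: 0.0479
gripper_force: 30.0
```

```bash
python3 - <<'E'
from h import *
ims={c:eyes.grab_frame(c)[:,:,::-1] for c in ['top','side']}
for c in ims: cv2.imwrite(f'pics/{c}6.png',ims[c])
def c(im,x,y,w,h): return cv2.resize(im[y:y+h,x:x+w],(400,300),interpolation=cv2.INTER_CUBIC)
a,b=ims['top'],ims['side']
cv2.imwrite('pics/z6.png',np.hstack([c(b,195,145,80,60),c(a,195,170,80,60)]))
s=telemetry.get_state();print(s['t'],s['eef_pos'],s['force'],s['moment'])
E
```

```text
15.3833 [0.43179813 0.17528186 0.04562243] [0.08946643 0.05468487 0.29608833] [ 0.00293352 -0.06933544 -0.00296647]
```

View pics/z6.png

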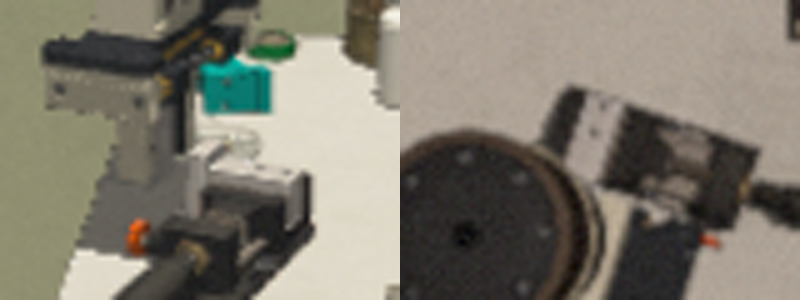

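In the side crop the finger holds the bracket in front of the flange (190,180), clear of the block. Next I'll advance.

Call:
servo_tool(
  series=[
    [[-6,0,0,0],[-6,0,0,0],[-5,0,0,0],[-3,0,0,0],[-2,0,0,0],[-1,0,0,0],[-1,0,0,0],[0,0,0,0],[0,0,0,0],[0,0,0,0]],
  ],
)

```text
t: 16.22
eef_pos: [0.4542, 0.1675, 0.0451]
ee_rot: [-3.142, -0.0, 2.822]
force: [0.1, -0.1, -0.7]
width: 0.048
gripper_force: 30.0
```

Call:
servo_tool(
  series=[
    [[-1,0,0,0],[-1,0,0,0],[-1,0,0,0],[-1,0,0,0],[0,0,0,0],[0,0,0,0],[0,0,0,0],[0,0,0,0],[0,0,0,0],[0,0,0,0]],
  ],
)

```text
t: 17.05
eef_pos: [0.4581, 0.1662, 0.0451]
ee_rot: [3.142, -0.0, 2.822]
force: [0.2, -0.4, -1.8]
width: 0.0475
gripper_force: 30.0
```

Call:
servo_tool(
  series=[
    [[0,1,0,0],[0,1,0,0],[0,1,0,0],[0,1,0,0],[0,0.5,0,0],[0,0,0,0],[0,0,0,0],[0,0,0,0],[0,0,0,0],[0,0,0,0]],
  ],
)

```text
t: 17.88
eef_pos: [0.4595, 0.1704, 0.0451]
ee_rot: [-3.142, -0.0, 2.822]
force: [-0.1, 0.1, -1.7]
width: 0.0473
gripper_force: 30.0
```

Call:
servo_tool(
  series=[
    [[0,0.5,0,0],[0,0.5,0,0],[0,0.5,0,0],[0,0,0,0],[0,0,0,0],[0,0,0,0],[0,0,0,0],[0,0,0,0],[0,0,0,0],[0,0,0,0]],
  ],
)

```text
t: 18.72
eef_pos: [0.46, 0.1719, 0.0451]
ee_rot: [-3.142, -0.0, 2.822]
force: [-0.8, 0.2, -1.4]
width: 0.0478
gripper_force: 30.0
```

Call:
servo_tool(
  series=[
    [[0,0.5,0,0],[0,0.5,0,0],[0,0.5,0,0],[0,0,0,0],[0,0,0,0],[0,0,0,0],[0,0,0,0],[0,0,0,0],[0,0,0,0],[0,0,0,0]],
  ],
)

```text
t: 19.55
eef_pos: [0.4603, 0.173, 0.045]
ee_rot: [-3.141, -0.0, 2.822]
force: [0.1, -4.7, 1.0]
width: 0.0478
gripper_force: 30.0
```

Call:
servo_tool(
  series=[
    [[0,-2,0,0],[0,-2,0,0],[0,-2,0,0],[0,-2,0,0],[0,-1.5,0,0],[0,-1,0,0],[0,-0.5,0,0],[0,0,0,0],[0,0,0,0],[0,0,0,0]],
  ],
)

```text
t: 20.38
eef_pos: [0.4571, 0.163, 0.0451]
ee_rot: [3.141, 0.0, 2.822]
force: [0.9, 0.7, -0.1]
width: 0.0478
gripper_force: 30.0
```

Call:
servo_tool(
  series=[
    [[0,-0.5,0,0],[0,-0.5,0,0],[0,-0.3,0,0],[0,0,0,0],[0,0,0,0],[0,0,0,0],[0,0,0,0],[0,0,0,0],[0,0,0,0],[0,0,0,0]],
  ],
)

```text
t: 21.22
eef_pos: [0.4566, 0.1618, 0.0451]
ee_rot: [3.141, 0.0, 2.822]
force: [0.6, 2.6, -1.9]
width: 0.0477
gripper_force: 30.0
```

Call:
servo_tool(
  series=[
    [[0,1.5,0,0],[0,1.5,0,0],[0,1.5,0,0],[0,1.35,0,0],[0,0,2,0],[0,0,2,0],[0,0,1.5,0],[0,0,0.7,0],[0,0,0,0],[0,0,0,0]],
  ],
)

```text
t: 22.05
eef_pos: [0.4584, 0.1671, 0.0388]
ee_rot: [-3.141, -0.0, 2.822]
force: [-0.4, 0.0, -0.0]
width: 0.0477
gripper_force: 30.0
```

Call:
servo_tool(
  series=[
    [[0,0,0.5,0],[0,0,0.5,0],[0,0,0.3,0],[0,0,0,0],[0,0,0,0],[0,0,0,0],[0,0,0,0],[0,0,0,0],[0,0,0,0],[0,0,0,0]],
  ],
)

```text
t: 22.88
eef_pos: [0.4585, 0.1672, 0.0376]
ee_rot: [3.142, 0.0, 2.822]
force: [-0.2, 0.1, 1.6]
width: 0.0476
gripper_force: 30.0
```

Call:
servo_tool(
  series=[
    [[0,0,0.4,0],[0,0,0,0],[0,0,0,0],[-1,0,0,0],[-1,0,0,0],[0,0,0,0],[0,0,0,0],[0,0,0,0],[0,0,0,0],[0,0,0,0]],
  ],
)

```text
t: 23.72
eef_pos: [0.459, 0.167, 0.0375]
ee_rot: [-3.142, -0.002, 2.822]
force: [-11.1, 5.4, 12.3]
width: 0.0474
gripper_force: 30.0
```

Call:
servo_tool(
  series=[
    [[0,0,-0.3,0],[0,0,-0.3,0],[0,0,0,0],[0,0,0,0],[0,0,0,0],[0,0,0,0],[0,0,0,0],[0,0,0,0],[0,0,0,0],[0,0,0,0]],
  ],
)

```text
t: 24.55
eef_pos: [0.459, 0.1669, 0.0376]
ee_rot: [-3.141, -0.002, 2.822]
force: [-8.8, 5.6, 5.1]
width: 0.0478
gripper_force: 30.0
```

```bash
python3 - <<'E'
from h import *
F=[]
for i in range(8):
    im=eyes.grab_frame('side'); s=telemetry.get_state(); F.append(np.r_[s['force'],s['moment'],s['eef_pos']])
m=np.mean(F,0);print(s['t'],m.round(4),np.std(F,0).round(2)); a=s['ee_rot'][2]-np.pi
print('push',m[0]*np.cos(a)+m[1]*np.sin(a),'lat',-m[0]*np.sin(a)+m[1]*np.cos(a), s['width'],s['gripper_force'])
cv2.imwrite('pics/z7.png',cv2.resize(im[150:195,210:270,::-1],(800,600),interpolation=cv2.INTER_CUBIC))
E
```

```text
24.95 [-8.7537  5.421   5.0408  2.0408  3.2999 -0.0937  0.459   0.1669  0.0376] [0.61 0.76 0.39 0.02 0.03 0.04 0.   0.   0.  ]
push -10.014349443692995 lat 2.3931862356096003 0.047423428522700435 30.000644624233246
```

View pics/z7.png

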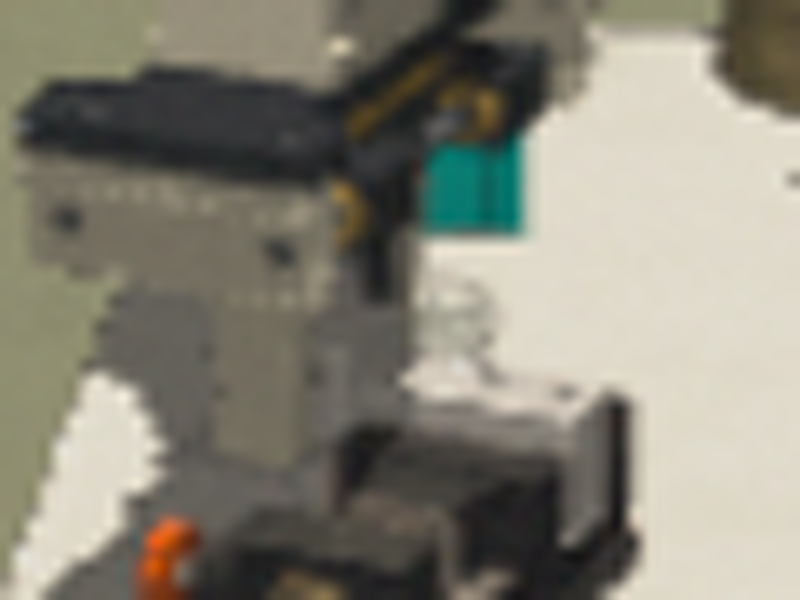

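The side crop shows the bracket held against the flange front (335,400), and it still rests on the ledge. I'll trim the push a little.

Call:
servo_tool(
  series=[
    [[-0.25,0,0,0],[0,0,0,0],[0,0,0,0],[0,0,0,0],[0,0,0,0],[0,0,0,0],[0,0,0,0],[0,0,0,0],[0,0,0,0],[0,0,0,0]],
  ],
)

```text
t: 25.78
eef_pos: [0.4591, 0.1669, 0.0376]
ee_rot: [-3.141, -0.002, 2.822]
force: [-10.2, 6.3, 6.3]
width: 0.0477
gripper_force: 30.0
```

```bash
python3 - <<'E'
from h import *
F=[]
for i in range(8):
    eyes.grab_frame('side'); s=telemetry.get_state(); F.append(np.r_[s['force'],s['moment'],s['eef_pos']])
m=np.mean(F,0);print(s['t'],m.round(4)); a=s['ee_rot'][2]-np.pi
print('push',m[0]*np.cos(a)+m[1]*np.sin(a),'lat',-m[0]*np.sin(a)+m[1]*np.cos(a),s['gripper_force'])
E
```

```text
26.1833 [-10.593    6.5458   5.7401   2.3997   3.8711  -0.1032   0.459    0.1669
   0.0376]
push -12.11427203451243 lat 2.8817128595943786 30.000851154327393
```

```bash
python3 -c "
from station import ticket; print(ticket.job_done())"
```

```text
the job is handed in; nothing more can be done
None
```

The vice is tight on the block, and the bracket is on the ledge against the front face, gripped at 30 N and pushed at about 12 N; I handed the job in at about 26 s and got no verdict back.

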